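# Prove the lamp stop, then hold the reference cell in the beam

### The arm

A 7-joint arm with a two-finger parallel gripper is mounted at the origin on a cart in front of the work surface, level with it; the furniture and walls round the work are solid. World frame = base frame: x ahead of the robot, y to its left, z up, the work surface at z = 0. Lengths are in m, angles in rad, forces in N, time in s.
With the tool pointing down it reaches from about 0.425 to 0.875 m from the base axis. Payload 4.7 kg.
Tool frame: the origin (TCP) lies midway between the tips of the shut fingers; the grasp point (between the pads) lies env.tcp_to_grasp behind it (env.tcp_to_grasp is the distance from the TCP to the grasp point, in m); z points along the fingers, y is the direction in which the jaws open and shut (so a half turn about z gives the same grasp; the last joint's range is limited). The gripper opens to 87 mm and grips with 3 to 60 N. Pads are 19 mm wide; open, the fingers measure 117 mm over their backs; the gripper's body (75 mm by 190 mm) begins 51 mm behind the grasp point.
Start: joints at [-1.239, 0.321, -0.07, 1.45, 0.023, 1.371, -0.057], TCP at [0.203, 0.617, 0.223] pointing down, gripper open.
Joint ranges: [-2.86, 2.86], [-0.3, 2.09], [-1.38, 1.24], [0.06, 2.45], [-1.56, 4.7], [0.09, 2.05], [-2.69, 2.69]. Speed limits (rad/s): [2.57, 2.57, 3.14, 3.14, 3.14, 3.14, 3.14].

### API

Orientations are given as a unit quaternion [w, x, y, z].
In Python, from cell import readout, snapshot, job, env gives the robot as it stands. The module is installed in compiled form; this text tells all that it offers.
- The arm moves only by the tool send_rows, never from a script. Its argument "plan" is a list that holds one entry, the list of rows, each a list of 7 numbers: the turn, a rotation vector about the tool's x, y, z in rad, then the shift along the tool's x, y, z in cm, then the opening, from 0 (shut) to 1 (fully open). A call has exactly 8 rows; each row is the pose to reach, as a shift and turn from the pose commanded when the call began, along the tool's axes at that moment; what a row does not reach only later rows make up. A row lasts 1/12 s, in which the tool goes at most 41.7 mm and 7.16 degrees, less where a joint would pass 70% of its speed; a pose out of reach is approached as far as the arm can. A call with a gripper value outside its range is refused whole. The fingers move at their own pace and stop on an object; "force" is the grip in N (left out, the last holds). Time passes only in rows, so rows that repeat a pose let the fingers close, or fill a call up. It gives the time, the measured TCP pose, the force and the opening at its end, in the units of the state.
- readout.sense(): the state, without advancing time (a new reading comes with each control period).
- snapshot(name): name is "scene" or "top" or "wrist"; returns a dict with "image" (384x512x3 uint8, red, green, blue), "vertical_fov" (degrees; the focal length in pixels is half the picture's height over the tangent of half this angle, whatever the lens; pixels are square), "cx", "cy" (the principal point, pixels), "pose" (4x4, takes a point from camera to world coordinates); the wrist camera has in their place "T_tool_cam" (4x4, takes a point from camera to tool coordinates, whose origin is the TCP and whose axes are the flange's). Camera axes: x right, y down, z forward; pixel columns grow to the right and rows downward; lengths in m; the calibration is good to about 2 mm. A picture is of the moment at which its call begins: read the wrist's pose just before it. There is no depth.
- job.hand_in(): hands the job in, once; it reports no verdict.
The state is a dict: "time_s": time; "joint_pos": joint angles; "qvel": joint speeds; "joint_torque": joint torques, N m; "tcp_pos": TCP position; "tool_rot": TCP orientation; "wrist_force": force on the tool from outside, world axes, zero at the start; "moment": the same for the moment, N m; "grip_width": opening from 0.0 (shut) to 1.0 (fully open).
Only numpy, scipy, OpenCV 4.12 (cv2) and the standard library are available. Lean on these libraries where they do the work, as an engineer would, in place of code of your own. Each camera call takes 0.05 s, during which the arm holds its last target.

### The job

Before the open photometer is used its lamp stop is proved: push the mushroom button on top of the lamp supply straight down until it locks down, then turn it clockwise until it springs up again. Then take the stoppered reference cell out of the rack, gripping it by its two broad frosted faces only (never the clear end windows or the stopper), and hold it still and upright in the light path midway between the lamp tube and the detector tube, clear windows facing the tubes and the beam going through the lower half of the cell, without touching the lamp or the detector. The program finishes while the robot is still holding the cell there; the other two cells stay standing in the rack.

Things in the scene. Friction and masses are not known exactly. Their poses are not given: they have to be found in the camera images.
- photometer: Fixed open photometer; origin = centre of its underside on the worktop. Base plate 90 mm along x, 196 mm along y, top at z 14 mm. Grey ribbed lamp house at +y (58 x 54 mm, top at 107 mm), smaller black detector at -y (44 x 40 mm, top at 98 mm). Their tubes (25 and 22 mm thick) face each other along y at z 72 mm, ends at y = +22 and -22 mm; this gap is open above and to +x, -x. Not to be touched.
- beam (a point): Middle of the light path: on the beam axis, halfway between the two tube ends, 72 mm above the worktop. The beam is level, runs along the photometer's y and is about 2 mm thick.
- supply: Fixed lamp supply: grey box 104 mm along x, 90 mm along y, top 64 mm above the worktop, front to -x; origin = centre of its underside. The stop button stands on its top, 12 mm from the centre towards -x, over a black collar 37 mm wide whose highest part is at 73 mm.
- stop_top (a point): Centre of the top of the stop button's black mushroom cap; moves with it. The cap is round, 39 mm in diameter (41 over its flutes), 17 mm tall, upright side 2 to 11 mm above its lower edge. Up, its top is 100 mm above the worktop; locked down, 5.5 mm lower.
- stop_press (a joint): Push of the stop button, m: 0 up, 0.008 fully down. Its spring pushes up with 3 N (up) to 6 N (fully down); a sprung catch adds to it, so about 6 N are needed; it snaps over at 5.5 mm, and the button then stays down at 5.5 mm by itself until turned. Push it fully down; it catches only while the cap is not turned.
- stop_turn (a joint): Turn of the mushroom cap, rad, growing clockwise seen from above: 0 at rest, end stop 1.05. A light spring (under 0.03 N m) turns it back. With the button locked down, turning beyond about 0.6 frees the catch and the button springs up; a firm grip can hold it down until the fingers let go.
- cell_rack: Fixed grey rack block, 52 mm along x, 136 mm along y, 28 mm tall; origin = centre of its underside. Three wells along y (centres y = -42, 0, +42 mm), floors 14 mm above the worktop. The cells stand in them with 0.75 mm play a side, 31 mm of each above the rack, broad faces to the rack's +x and -x.
- ref_cell: Reference cell, loose, 20 g, in any of the wells; the only one with a dark round stopper (9 mm thick, 9 mm above the rest). Upright box 12.5 mm along x, 22.5 along y, 45 tall; origin = centre of its underside, z up. The broad walls facing +x and -x are frosted, the narrow ends facing +y and -y are clear windows.
- ref_cell_frosted: The two frosted broad walls of the reference cell: the only faces to grip, 22 mm wide, 45 mm tall, 12.5 mm over both. Origin and axes as ref_cell.
- ref_cell_windows: The two clear end windows of the reference cell (10 mm wide, at its +y and -y ends). Fingers must not touch them. Origin and axes as ref_cell.
- ref_cell_stopper: The reference cell's stopper, not to be touched by the fingers. Origin and axes as ref_cell.
- cell_b: An open cell without stopper, loose, in another well; stays there. Same box as the reference cell: 12.5 x 22.5 x 45 mm, origin = centre of its underside.
- cell_c: A second open cell without stopper, loose, in the remaining well; stays there. Same box as the reference cell: 12.5 x 22.5 x 45 mm, origin = centre of its underside.
Mind the look-alikes: they are no part of the job. Leave any red look-alike of the cell_b alone.

How it is judged:
By the outcome, as a careful person would: the job done as asked, in the order asked, and still so for the second after the job is handed in, while the arm keeps its last pose, push and grip.
It also fails if it takes over 54 s, if anything falls off the work surface, if the arm or the gripper's body presses on something with over 40 N, if the wrist force passes 120 N, or if a joint passes its speed limit or range.

## Working session

There is one attempt and no reset: what is moved stays moved. The work goes in short steps, Python scripts to look and compute and a tool call to move; the robot and the scene stay as the last step left them, time stands still between calls to the robot, and variables do not carry over. Pictures are saved under pics/ and viewed, and the job is handed in when it is done.

Besides the shell and the picture viewer there is one more tool, called after ">>>" by a JSON object that holds its "api" and its "payload", one argument or row to a line. send_rows: Moves the arm, as the interface text tells. Its arguments: {"type":"object","properties":{"plan":{"type":"array"},"force":{"type":"number"}},"required":["plan"]}

```bash
mkdir -p pics; python3 - <<'E'
from cell import readout,snapshot,env
import cv2,numpy as np
s=readout.sense();print({k:np.round(v,4).tolist() for k,v in s.items()},env.tcp_to_grasp)
for n in("scene","top","wrist"):
    d=snapshot(n);cv2.imwrite(f"pics/{n}0.png",cv2.resize(d["image"][...,::-1],(768,576),interpolation=cv2.INTER_CUBIC))
    print(n,[(k,np.round(d[k],4).tolist()) for k in d if k!="image"])
E
```

```text
{'time_s': 0.0, 'joint_pos': [-1.2389, 0.3218, -0.0701, 1.4517, 0.0226, 1.3708, -0.0569], 'qvel': [-0.0031, 0.0001, 0.0005, 0.0004, -0.0008, 0.0006, -0.0006], 'joint_torque': [-0.0004, -49.1303, -0.404, -31.2522, -0.0639, 0.044, 0.0002], 'tcp_pos': [0.203, 0.6169, 0.2215], 'tool_rot': [-0.0001, 0.1582, 0.9874, -0.001], 'wrist_force': [0.3551, -0.3418, -0.352], 'moment': [-0.0052, -0.008, 0.0236], 'grip_width': 0.9983} 0.0187
scene [('vertical_fov', 48.5087), ('cx', 257.6938), ('cy', 184.0813), ('pose', [[-0.5016, -0.402, 0.7661, -0.2264], [-0.8651, 0.2283, -0.4466, 0.5291], [0.0046, -0.8867, -0.4623, 0.5544], [0.0, 0.0, 0.0, 1.0]])]
top [('vertical_fov', 47.9343), ('cx', 263.6483), ('cy', 199.1524), ('pose', [[0.0293, -0.9849, 0.1704, 0.3386], [-0.9996, -0.0298, -0.0007, 0.0863], [0.0058, -0.1703, -0.9854, 1.1452], [0.0, 0.0, 0.0, 1.0]])]
wrist [('vertical_fov', 64.3395), ('cx', 261.7085), ('cy', 184.2958), ('T_tool_cam', [[-0.0008, -0.9617, -0.2742, 0.0757], [1.0, -0.0008, 0.0001, -0.0008], [-0.0004, -0.2742, 0.9617, -0.1636], [0.0, 0.0, 0.0, 1.0]])]
```

View pics/scene0.png

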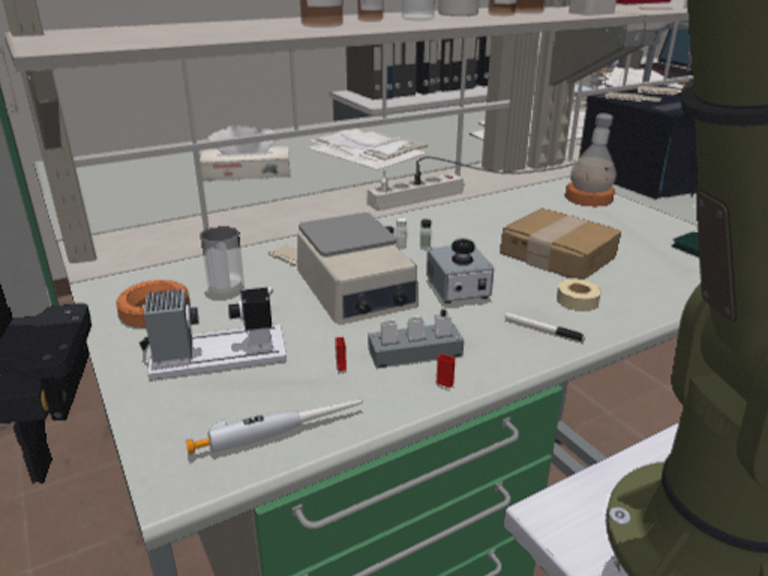

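View pics/top0.png

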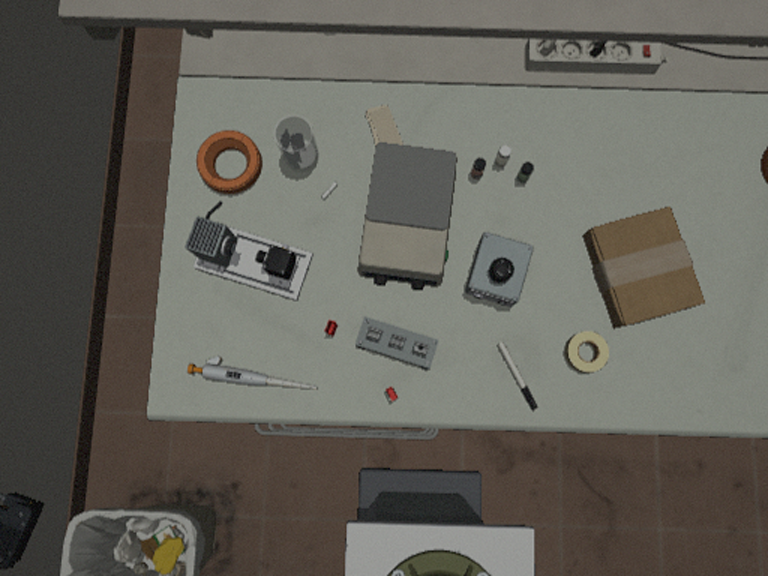

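View pics/wrist0.png

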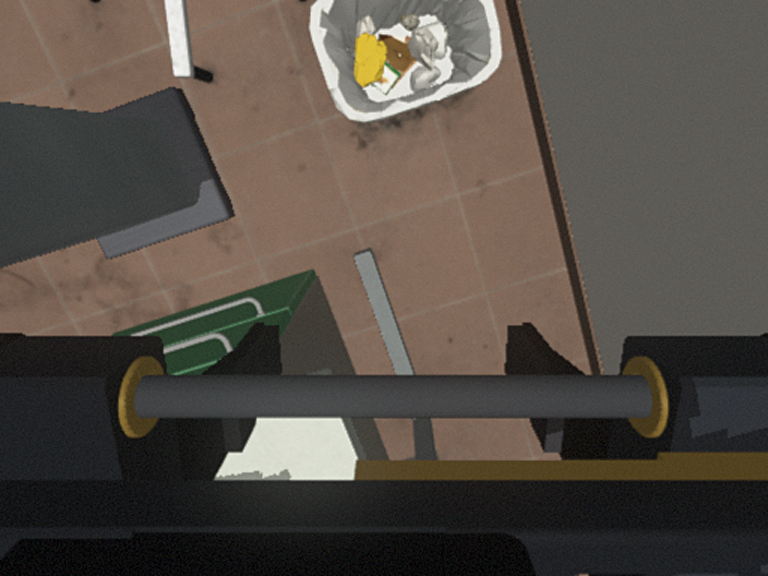

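The scene view shows the photometer at left (lamp at 170,320, detector at 257,310), the supply with its button at (462,247), and the rack at (415,340). The dark stopper is on the rightmost cell (444,316).

Things that could be taken for the reference cell, by top-view pixel: the open cells in the rack (373,335) and (397,342), the red look-alikes (331,328) and (391,395), and the dark-capped vials (479,168) and (526,172). I choose the stoppered one at (420,349) and will check it in close crops.

```bash
python3 - <<'E'
from cell import snapshot
import cv2,numpy as np
d=snapshot("top")["image"][...,::-1]
def c(im,x,y,w,h,k):return cv2.resize(im[y:y+h,x:x+w],(w*k,h*k),interpolation=cv2.INTER_CUBIC)
cv2.imwrite("pics/c_rack.png",c(d,230,205,70,50,11))
cv2.imwrite("pics/c_sup.png",c(d,300,145,70,65,9))
cv2.imwrite("pics/c_pho.png",c(d,118,125,100,80,7))
E
```

```text
(no output)
```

View pics/c_rack.png

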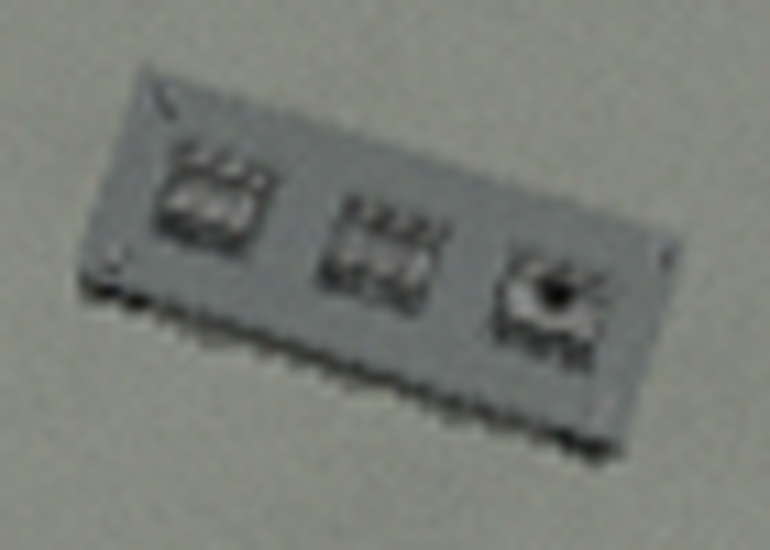

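View pics/c_sup.png

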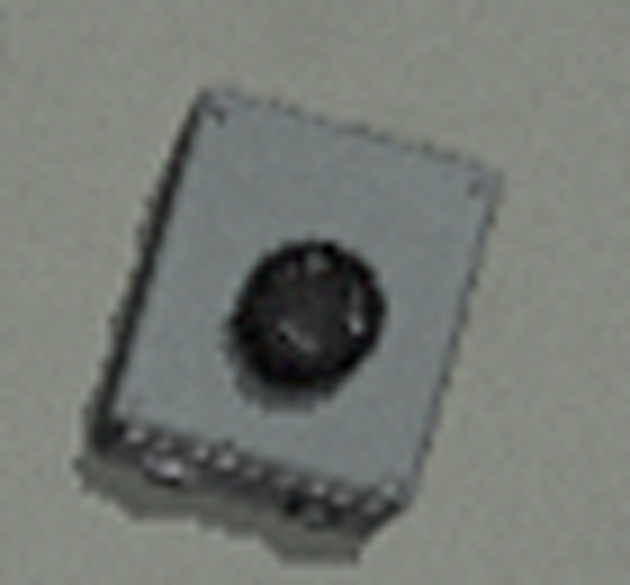

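View pics/c_pho.png

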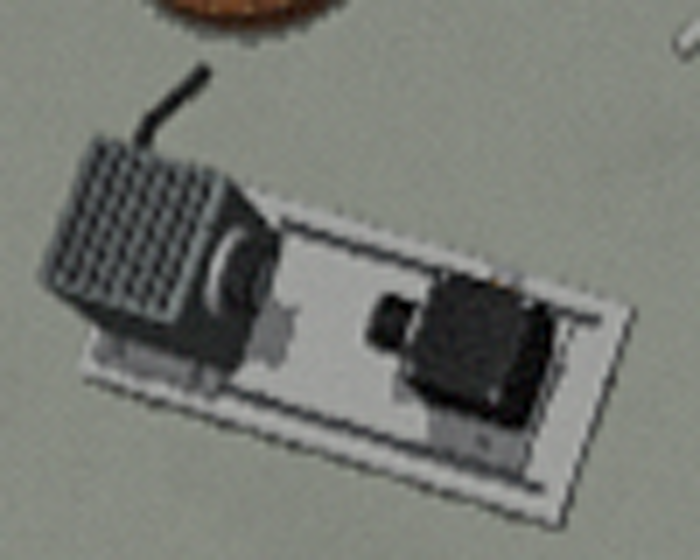

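```bash
cat > h.py <<'E'
import numpy as np
from scipy.optimize import least_squares
from scipy.spatial.transform import Rotation as R
def cam(d,T=None):
    f=d["image"].shape[0]/2/np.tan(np.radians(d["vertical_fov"])/2)
    return f,d["cx"],d["cy"],(d["pose"] if T is None else T)
def proj(c,P):
    f,cx,cy,T=c;P=np.atleast_2d(P)
    p=(P-T[:3,3])@T[:3,:3];return np.c_[cx+f*p[:,0]/p[:,2],cy+f*p[:,1]/p[:,2]]
def ray(c,u,v,z):
    f,cx,cy,T=c;d=T[:3,:3]@np.array([(u-cx)/f,(v-cy)/f,1]);return T[:3,3]+d*(z-T[2,3])/d[2]
def toolT(s):
    q=s["tool_rot"];T=np.eye(4);T[:3,:3]=R.from_quat([q[1],q[2],q[3],q[0]]).as_matrix();T[:3,3]=s["tcp_pos"];return T
def place(p,L):
    L=np.atleast_2d(L);c,s=np.cos(p[2]),np.sin(p[2])
    return np.c_[p[0]+c*L[:,0]-s*L[:,1],p[1]+s*L[:,0]+c*L[:,1],L[:,2]]
def fit(c,L,px,p0):
    r=least_squares(lambda p:(proj(c,place(p,L))-px).ravel(),p0,loss="soft_l1");return r.x,np.abs(r.fun).reshape(-1,2).round(1).tolist()
E
python3 - <<'E'
from h import *;from cell import snapshot
c=cam(snapshot("top"))
def n(px,x0,y0,k):return np.array([x0,y0])+(np.array(px)+.5)/k-.5
def rect(a,b,z):return [[a/2,b/2,z],[a/2,-b/2,z],[-a/2,-b/2,z],[-a/2,b/2,z]]
rk=fit(c,rect(.052,.136,.028),n([(147,68),(683,240),(620,445),(82,275)],230,205,11),[.5,.07,-.3]);print(rk)
for y in(-.042,0,.042):print(place(rk[0],[0,y,.059]).round(4))
cc=n([(555,290)],230,205,11)[0];print("stopper",ray(c,*cc,.068).round(4))
su=fit(c,rect(.104,.09,.064),n([(205,90),(497,180),(405,500),(115,425)],300,145,9),[.6,-.05,-.3]);print(su,place(su[0],[-.012,0,.1]).round(4))
print("btn",ray(c,*n([(310,315)],300,145,9)[0],.098).round(4))
L=[[.045,-.098,.014],[-.045,-.098,.014],[-.045,.098,.014]]
ph=fit(c,L,n([(632,308),(562,522),(85,375)],118,125,7),[.6,.3,-.3]);print(ph,place(ph[0],[0,0,.072]).round(4))
print(proj(c,place(ph[0],[[0,.022,.072],[0,-.022,.072]])) , (proj(c,place(ph[0],[[0,.022,.072],[0,-.022,.072]]))-[118,125])*7)
E
```

```text
(array([ 0.45624048,  0.08160584, -0.27829013]), [[0.4, 0.2], [0.6, 0.1], [0.5, 0.4], [0.7, 0.1]])
[[0.4447 0.0412 0.059 ]]
[[0.4562 0.0816 0.059 ]]
[[0.4678 0.122  0.059 ]]
stopper [0.4455 0.0423 0.068 ]
(array([ 0.58653785, -0.09178893, -0.26378124]), [[0.4, 0.5], [0.8, 0.7], [0.6, 1.8], [1.3, 0.1]]) [[ 0.575  -0.0887  0.1   ]]
btn [ 0.5743 -0.0876  0.098 ]
(array([ 0.59734504,  0.34206473, -0.27207947]), [[0.9, 0.5], [0.1, 0.5], [1.2, 0.0]]) [[0.5973 0.3421 0.072 ]]
[[155.79426562 165.37141905]
 [172.09122429 170.37788019]] [[264.55985936 282.59993338]
 [378.63857002 317.64516133]]
```

```bash
cat >> h.py <<'E'
def go(s,xyz,yaw_deg):
    """target tcp and angle of tool y in world, tool down"""
    T=toolT(s);a=np.radians(yaw_deg);y=np.array([np.cos(a),np.sin(a),0]);z=np.array([0,0,-1.]);Rt=np.c_[np.cross(y,z),y,z]
    rv=R.from_matrix(T[:3,:3].T@Rt).as_rotvec();sh=T[:3,:3].T@(np.array(xyz)-T[:3,3])*100
    cur=np.degrees(np.arctan2(T[1,1],T[0,1]))
    print("tcp",T[:3,3].round(4),"yaw",cur.round(2),"tilt",np.degrees(np.arccos(-T[2,2])).round(2),"-> turn",rv.round(3),"shift",sh.round(2))
E
python3 - <<'E'
from h import *;from cell import readout
s=readout.sense();go(s,[.58,.285,.25],-15.6)
E
```

```text
tcp [0.2031 0.6172 0.2221] yaw 71.79 tilt 0.05 -> turn [-1.000e-03  1.000e-03  1.525e+00] shift [-46.19 -19.78  -2.78]
```

>>> {"api": "send_rows", "payload": {
  "plan": [
    [[0,0,1.525,-46.2,-19.8,-2.8,1],[0,0,1.525,-46.2,-19.8,-2.8,1],[0,0,1.525,-46.2,-19.8,-2.8,1],[0,0,1.525,-46.2,-19.8,-2.8,1],[0,0,1.525,-46.2,-19.8,-2.8,1],[0,0,1.525,-46.2,-19.8,-2.8,1],[0,0,1.525,-46.2,-19.8,-2.8,1],[0,0,1.525,-46.2,-19.8,-2.8,1]]
  ]
}}

```text
time_s: 0.92
tcp_pos: [0.454, 0.3957, 0.2414]
tool_rot: [-0.0, 0.615, 0.789, 0.0]
wrist_force: [0.5, 1.3, 0.5]
grip_width: 0.999
```

```bash
python3 - <<'E'
from h import *;from cell import readout
s=readout.sense();go(s,[.58,.285,.25],-15.6);print(s["joint_pos"],s["wrist_force"],s["time_s"])
E
```

```text
tcp [0.454  0.3957 0.2414] yaw 14.15 tilt 0.03 -> turn [ 0.    -0.001  0.519] shift [-13.82   9.52  -0.86]
[-0.95173698  0.20926604  0.22374567  1.55793057 -0.04719986  1.3791831
 -0.4767877 ] [0.53907835 1.2939337  0.46598272] 0.9167
```

>>> {"api": "send_rows", "payload": {
  "plan": [
    [[0,0,0.519,-13.8,9.5,-0.9,1],[0,0,0.519,-13.8,9.5,-0.9,1],[0,0,0.519,-13.8,9.5,-0.9,1],[0,0,0.519,-13.8,9.5,-0.9,1],[0,0,0.519,-13.8,9.5,-0.9,1],[0,0,0.519,-13.8,9.5,-0.9,1],[0,0,0.519,-13.8,9.5,-0.9,1],[0,0,0.519,-13.8,9.5,-0.9,1]]
  ]
}}

```text
time_s: 1.58
tcp_pos: [0.578, 0.2894, 0.2498]
tool_rot: [-0.001, 0.794, 0.609, -0.0]
wrist_force: [-0.2, 0.4, 1.1]
grip_width: 0.998
```

```bash
cat > look.py <<'E'
import sys,json
from h import *;from cell import readout,snapshot
import cv2
name=sys.argv[1];s=readout.sense();d=snapshot("wrist")
T=toolT(s)@d["T_tool_cam"];np.savez(f"pics/{name}.npz",T=T,im=d["image"],cal=[384/2/np.tan(np.radians(d["vertical_fov"])/2),d["cx"],d["cy"]])
print("tcp",s["tcp_pos"].round(4) if hasattr(s["tcp_pos"],"round") else s["tcp_pos"],s["time_s"])
cv2.imwrite(f"pics/{name}.png",cv2.resize(d["image"][...,::-1],None,fx=1.5,fy=1.5,interpolation=cv2.INTER_CUBIC))
E
cat >> h.py <<'E'
def load(n):
    d=np.load(f"pics/{n}.npz");return (*d["cal"],d["T"])
E
python3 look.py w_pho
```

```text
tcp [0.578  0.2894 0.2498] 1.5833
```

View pics/w_pho.png

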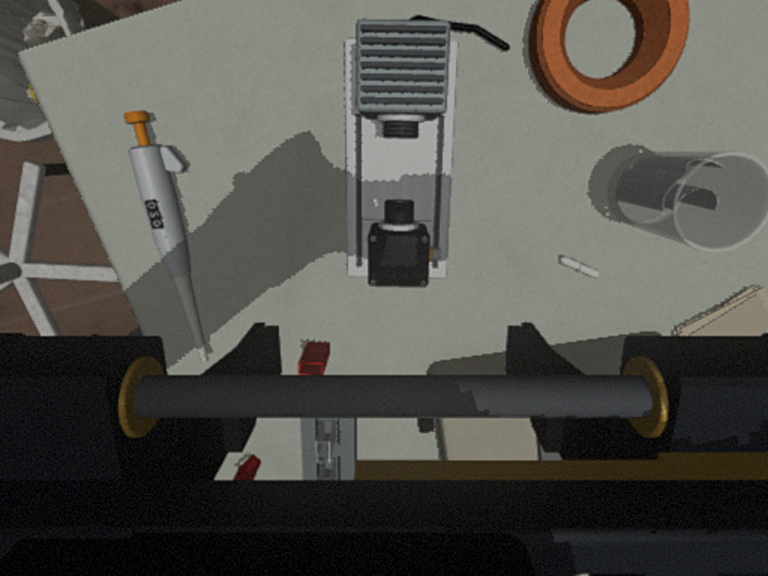

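```bash
python3 - <<'E'
import numpy as np,cv2
d=np.load("pics/w_pho.npz")["im"][...,::-1]
cv2.imwrite("pics/w_pho_c.png",cv2.resize(d[5:195,220:315],None,fx=4,fy=4,interpolation=cv2.INTER_CUBIC)[:596])
cv2.imwrite("pics/w_pho_d.png",cv2.resize(d[105:195,220:315],None,fx=6,fy=6,interpolation=cv2.INTER_CUBIC))
E
```

```text
(no output)
```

View pics/w_pho_c.png

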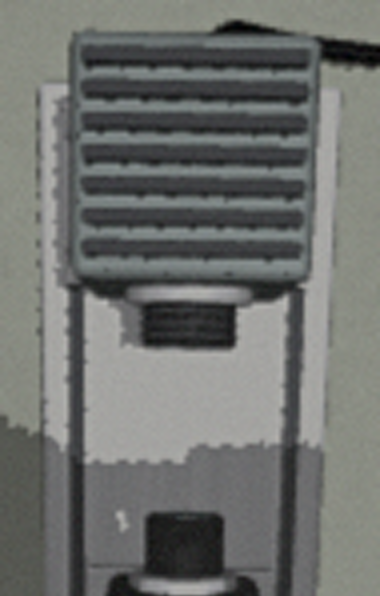

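View pics/w_pho_d.png

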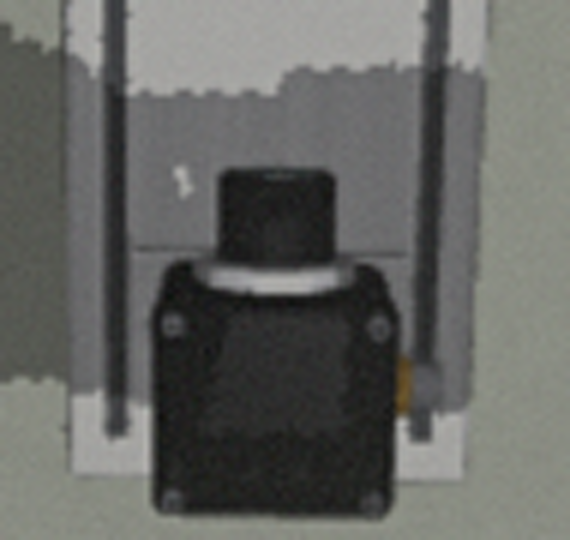

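```bash
python3 - <<'E'
from h import *
c=load("w_pho")
C=lambda u,v:(220+(u+.5)/4-.5,5+(v+.5)/4-.5);D=lambda u,v:(220+(u+.5)/6-.5,105+(v+.5)/6-.5)
px=np.array([C(40,85),C(340,88),D(70,472),D(463,480)])
L=[[-.045,.098,.014],[.045,.098,.014],[-.045,-.098,.014],[.045,-.098,.014]]
p,r=fit(c,L,px,[.6,.34,-.27]);print(p,r,place(p,[0,0,.072]))
a=ray(c,*C(190,347),.072);b=ray(c,*D(277,170),.072);print(a,b,(a+b)/2,np.linalg.norm(a-b),np.arctan2(-(a-b)[0],(a-b)[1]))
print(ray(c,*C(190,347),.0845),ray(c,*D(277,170),.083))
E
```

```text
[ 0.59679686  0.34450352 -0.27955549] [[0.5, 0.8], [0.4, 0.2], [0.3, 0.9], [0.3, 0.6]] [[0.59679686 0.34450352 0.072     ]]
[0.60369614 0.36589818 0.072     ] [0.5909549  0.32364989 0.072     ] [0.59732552 0.34477403 0.072     ] 0.04412774311279416 -0.29290588659845684
[0.60344957 0.36572658 0.0845    ] [0.59114842 0.32486006 0.083     ]
```

The photometer is fully visible here: tube ends at (400,137) and (399,200), plate corners clear. The beam fits at about (0.597, 0.3445). Next, the supply.

```bash
python3 - <<'E'
from h import *;from cell import readout
s=readout.sense();go(s,[.558,-.145,.23],-15.8)
E
```

```text
tcp [0.5779 0.2895 0.2499] yaw -15.01 tilt 0.07 -> turn [-0.001 -0.001  0.014] shift [-42.49   9.34   1.96]
```

>>> {"api": "send_rows", "payload": {
  "plan": [
    [[0,0,0.014,-42.5,9.3,1.9,0],[0,0,0.014,-42.5,9.3,1.9,0],[0,0,0.014,-42.5,9.3,1.9,0],[0,0,0.014,-42.5,9.3,1.9,0],[0,0,0.014,-42.5,9.3,1.9,0],[0,0,0.014,-42.5,9.3,1.9,0],[0,0,0.014,-42.5,9.3,1.9,0],[0,0,0.014,-42.5,9.3,1.9,0]]
  ],
  "force": 20
}}

```text
time_s: 2.3
tcp_pos: [0.5619, -0.045, 0.2358]
tool_rot: [-0.0, 0.798, 0.603, 0.001]
wrist_force: [0.0, -0.6, -0.2]
grip_width: 0.477
```

```bash
python3 - <<'E'
from h import *;from cell import readout
s=readout.sense();go(s,[.558,-.145,.23],-15.8)
E
```

```text
tcp [ 0.5619 -0.045   0.2358] yaw -15.82 tilt 0.08 -> turn [ 0.    -0.001 -0.   ] shift [-9.72  2.35  0.57]
```

>>> {"api": "send_rows", "payload": {
  "plan": [
    [[0,0,0,-9.7,2.3,0.5,0],[0,0,0,-9.7,2.3,0.5,0],[0,0,0,-9.7,2.3,0.5,0],[0,0,0,-9.7,2.3,0.5,0],[0,0,0,-9.7,2.3,0.5,0],[0,0,0,-9.7,2.3,0.5,0],[0,0,0,-9.7,2.3,0.5,0],[0,0,0,-9.7,2.3,0.5,0]]
  ]
}}

```text
time_s: 2.97
tcp_pos: [0.5583, -0.1423, 0.2305]
tool_rot: [-0.0, 0.798, 0.603, 0.0]
wrist_force: [0.5, -0.5, 0.2]
grip_width: 0.009
```

```bash
python3 look.py w_sup
```

```text
tcp [ 0.5583 -0.1423  0.2305] 2.9667
```

View pics/w_sup.png

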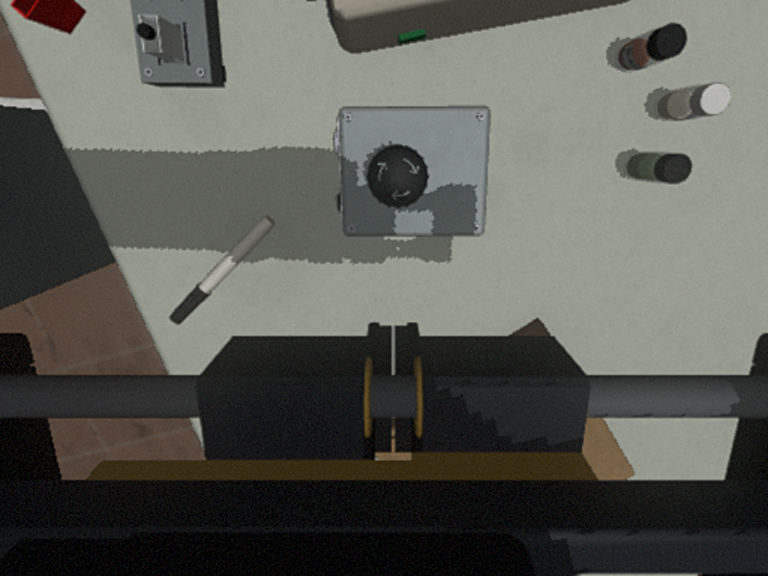

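The supply top corners are at (341,107), (490,107), (485,236) and (342,236), and the cap centre is at (397,175), with clockwise arrows. The stoppered cell in the rack is at (147,32).

```bash
python3 - <<'E'
from h import *
from cell import readout
c=load("w_sup");k=lambda u,v:((u+.5)/1.5-.5,(v+.5)/1.5-.5)
b=ray(c,*k(397.3,175.5),.096);print("cap",b)
px=np.array([k(341,107),k(490,107),k(485,236),k(342,236)])
L=[[-.052,.045,.064],[.052,.045,.064],[.052,-.045,.064],[-.052,-.045,.064]]
p,r=fit(c,L,px,[.586,-.09,-.27]);print(p,r,place(p,[-.012,0,.1]))
print("stopper",ray(c,*k(147,32),.068))
s=readout.sense();go(s,[b[0],b[1],.108],-15.8)
E
```

```text
cap [ 0.5758324  -0.08853983  0.096     ]
[ 0.58744009 -0.09282837 -0.27770044] [[1.6, 0.6], [1.3, 0.5], [0.3, 0.7], [0.3, 0.7]] [[ 0.57589983 -0.08953863  0.1       ]]
stopper [0.44524916 0.04067322 0.068     ]
tcp [ 0.5582 -0.1427  0.2305] yaw -15.86 tilt 0.03 -> turn [-0.    -0.001 -0.001] shift [ 5.69  0.22 12.26]
```

>>> {"api": "send_rows", "payload": {
  "plan": [
    [[0,0,0,5.6,0.2,3,0],[0,0,0,5.6,0.2,5,0],[0,0,0,5.6,0.2,8,0],[0,0,0,5.6,0.2,10,0],[0,0,0,5.6,0.2,11.8,0],[0,0,0,5.6,0.2,12.2,0],[0,0,0,5.6,0.2,12.2,0],[0,0,0,5.6,0.2,12.2,0]]
  ]
}}

```text
time_s: 3.68
tcp_pos: [0.5758, -0.0911, 0.1094]
tool_rot: [0.0, 0.799, 0.602, 0.0]
wrist_force: [0.9, -0.7, 0.1]
grip_width: 0.002
```

```bash
python3 - <<'E'
from h import *;from cell import readout
s=readout.sense();go(s,[.5758,-.089,.091],-15.8);print(s["wrist_force"])
E
```

```text
tcp [ 0.5758 -0.0911  0.1094] yaw -16.01 tilt 0.06 -> turn [ 0.001 -0.    -0.004] shift [ 0.2  -0.06  1.84]
[ 0.87487378 -0.65603696  0.12628443]
```

>>> {"api": "send_rows", "payload": {
  "plan": [
    [[0,0,0,0.2,0,0.4,0],[0,0,0,0.2,0,0.8,0],[0,0,0,0.2,0,1.1,0],[0,0,0,0.2,0,1.4,0],[0,0,0,0.2,0,1.6,0],[0,0,0,0.2,0,1.7,0],[0,0,0,0.2,0,1.8,0],[0,0,0,0.2,0,1.8,0]]
  ]
}}

```text
time_s: 4.35
tcp_pos: [0.5768, -0.0891, 0.0922]
tool_rot: [0.0, 0.799, 0.602, 0.001]
wrist_force: [-1.1, 1.2, 8.3]
grip_width: 0.006
```

```bash
python3 - <<'E'
from h import *;from cell import readout
s=readout.sense();go(s,[.5758,-.089,.091],-15.8);print(s["wrist_force"])
E
```

```text
tcp [ 0.5768 -0.0891  0.0922] yaw -16.03 tilt 0.15 -> turn [ 0.002 -0.002 -0.004] shift [-0.01 -0.1   0.12]
[-1.10612586  1.19815206  8.32990486]
```

>>> {"api": "send_rows", "payload": {
  "plan": [
    [[0,0,0,0,0,0.1,0],[0,0,0,0,0,0.2,0],[0,0,0,0,0,0.3,0],[0,0,0,0,0,0.3,0],[0,0,0,0,0,0.3,0],[0,0,0,0,0,0.3,0],[0,0,0,0,0,0.3,0],[0,0,0,0,0,0.3,0]]
  ]
}}

```text
time_s: 5.02
tcp_pos: [0.577, -0.0892, 0.0918]
tool_rot: [-0.0, 0.799, 0.602, 0.002]
wrist_force: [-7.2, 2.4, 24.5]
grip_width: 0.004
```

>>> {"api": "send_rows", "payload": {
  "plan": [
    [[0,0,0,0,0,-0.5,0],[0,0,0,0,0,-1.5,0],[0,0,0,0,0,-3,0],[0,0,0,0,0,-4.5,0],[0,0,0,-2,0,-7,1],[0,0,0,-4,0,-8,1],[0,0,0,-5,0,-8,1],[0,0,0,-5,0,-8,1]]
  ]
}}

```text
time_s: 5.68
tcp_pos: [0.5609, -0.1409, 0.1678]
tool_rot: [0.001, 0.8, 0.6, -0.0]
wrist_force: [0.0, -0.0, -0.1]
grip_width: 0.224
```

```bash
python3 look.py w_sup2; python3 - <<'E'
from h import *
import cv2
d=np.load("pics/w_sup2.npz")["im"][...,::-1];cv2.imwrite("pics/w_sup2c.png",cv2.resize(d[40:200,190:360],None,fx=3.5,fy=3.5))
E
```

```text
tcp [ 0.5609 -0.1409  0.1678] 5.6833
```

View pics/w_sup2.png

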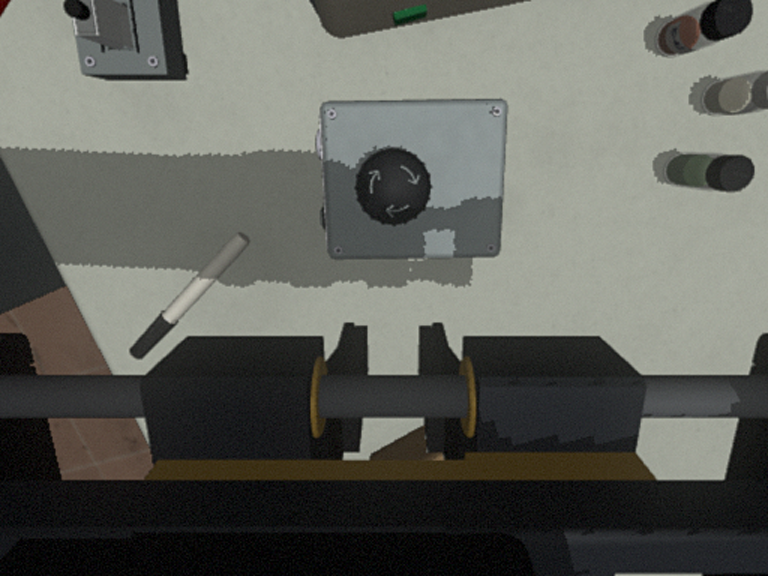

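The cap is now at (393,186) and the fingers are half open. I'll compare the button's height with the first scene picture.

```bash
python3 - <<'E'
from cell import snapshot
import cv2,numpy as np
d=snapshot("scene")["image"][...,::-1]
o=cv2.imread("pics/scene0.png");o=cv2.resize(o,(512,384),interpolation=cv2.INTER_AREA)
f=lambda a:cv2.resize(a[145:205,275:340],None,fx=6,fy=6,interpolation=cv2.INTER_CUBIC)
cv2.imwrite("pics/cmp.png",np.hstack([f(o),f(d)]))
E
```

```text
(no output)
```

View pics/cmp.png

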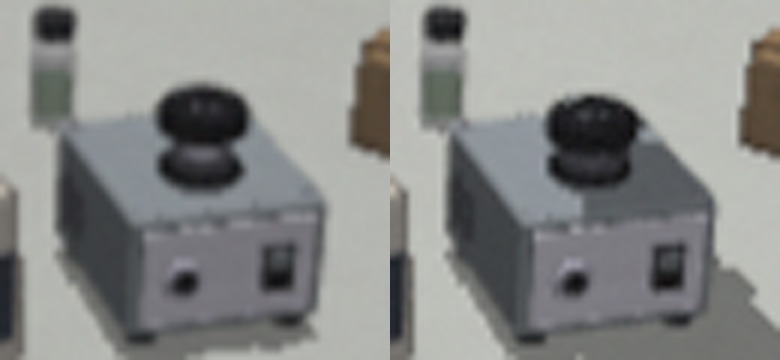

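```bash
python3 - <<'E'
from h import *;from cell import readout
c=load("w_sup2");k=lambda u,v:((u+.5)/1.5-.5,(v+.5)/1.5-.5)
b=ray(c,*k(393.3,186),.091);print(b)
s=readout.sense();go(s,[.5765,-.089,.125],-15.8);go(s,[.5765,-.089,.070],-15.8);print(s["grip_width"])
E
```

```text
[ 0.5759739  -0.08851996  0.091     ]
tcp [ 0.5612 -0.1368  0.1663] yaw -16.08 tilt 0.12 -> turn [-0.002 -0.001 -0.005] shift [5.02 0.16 4.13]
tcp [ 0.5612 -0.1368  0.1663] yaw -16.08 tilt 0.12 -> turn [-0.002 -0.001 -0.005] shift [5.02 0.17 9.63]
0.3140996420967566
```

The cap's top dropped from row 84 to row 95 in the crop, so the button is locked down. Next I go above it, open and pre-turned counter-clockwise.

>>> {"api": "send_rows", "payload": {
  "plan": [
    [[0,0,-0.1,4,0.1,2,1],[0,0,-0.2,5,0.1,3,1],[0,0,-0.3,5,0.1,3.5,1],[0,0,-0.4,5,0.1,4,1],[0,0,-0.4,5,0.1,4,1],[0,0,-0.4,5,0.1,4,1],[0,0,-0.4,5,0.1,4,1],[0,0,-0.4,5,0.1,4,1]]
  ]
}}

```text
time_s: 6.45
tcp_pos: [0.5768, -0.0895, 0.1276]
tool_rot: [-0.0, 0.664, 0.748, 0.0]
wrist_force: [0.1, 0.3, 1.0]
grip_width: 0.923
```

```bash
python3 - <<'E'
from h import *;from cell import readout
s=readout.sense();go(s,[.5762,-.0887,.070],-15.8+22.9);print(s["grip_width"],s["joint_pos"][6])
E
```

```text
tcp [ 0.5768 -0.0895  0.1276] yaw 6.79 tilt 0.01 -> turn [ 0.    -0.    -0.005] shift [ 0.09 -0.05  5.76]
0.9226780738258286 0.3486412069392282
```

>>> {"api": "send_rows", "payload": {
  "plan": [
    [[0,0,0,0.1,0,1.5,1],[0,0,0,0.1,0,3,1],[0,0,0,0.1,0,4.4,1],[0,0,0,0.1,0,5.2,1],[0,0,0,0.1,0,5.6,1],[0,0,0,0.1,0,5.6,1],[0,0,0,0.1,0,5.6,0.6],[0,0,0,0.1,0,5.6,0.4]]
  ],
  "force": 15
}}

```text
time_s: 7.12
tcp_pos: [0.5773, -0.0889, 0.0725]
tool_rot: [0.001, 0.664, 0.748, 0.001]
wrist_force: [1.2, 0.2, -0.2]
grip_width: 0.919
```

>>> {"api": "send_rows", "payload": {
  "plan": [
    [[0,0,0,0,0,0,0.3],[0,0,0,0,0,0,0.3],[0,0,0,0,0,0,0.3],[0,0,0,0,0,0,0.3],[0,0,0,0,0,0,0.3],[0,0,0,0,0,0,0.3],[0,0,0,0,0,0,0.3],[0,0,0,0,0,0,0.3]]
  ]
}}

```text
time_s: 7.78
tcp_pos: [0.5766, -0.0888, 0.0716]
tool_rot: [0.0, 0.663, 0.748, 0.0]
wrist_force: [-0.2, 0.8, 0.9]
grip_width: 0.437
```

```bash
python3 - <<'E'
from h import *;from cell import readout
s=readout.sense();go(s,[.5762,-.0887,.070],-15.8+22.9);print(s["grip_width"],s["wrist_force"],s["moment"])
E
```

```text
tcp [ 0.5766 -0.0888  0.0716] yaw 6.87 tilt 0.01 -> turn [ 0.    -0.    -0.004] shift [ 0.01 -0.04  0.16]
0.4371185750930432 [-0.19951129  0.76477511  0.86505178] [-0.05005286  0.02702474  0.02937118]
```

>>> {"api": "send_rows", "payload": {
  "plan": [
    [[0,0,0,0,0,0,0.2],[0,0,0,0,0,0,0.2],[0,0,0.1,0,0,0,0.2],[0,0,0.2,0,0,0,0.2],[0,0,0.3,0,0,0,0.2],[0,0,0.4,0,0,0,0.2],[0,0,0.5,0,0,0,0.2],[0,0,0.6,0,0,0,0.2]]
  ]
}}

```text
time_s: 8.45
tcp_pos: [0.5765, -0.0887, 0.072]
tool_rot: [-0.0, 0.856, 0.517, 0.0]
wrist_force: [-2.7, -0.1, 5.2]
grip_width: 0.436
```

>>> {"api": "send_rows", "payload": {
  "plan": [
    [[0,0,0.1,0,0,0,0.2],[0,0,0.2,0,0,0,0.2],[0,0,0.3,0,0,0,0.2],[0,0,0.3,0,0,0,0.2],[0,0,0.3,0,0,0,0.2],[0,0,0.3,0,0,0,0.2],[0,0,0.3,0,0,0,0.2],[0,0,0.3,0,0,0,0.2]]
  ]
}}

```text
time_s: 9.12
tcp_pos: [0.5764, -0.0887, 0.0716]
tool_rot: [-0.0, 0.923, 0.386, -0.0]
wrist_force: [-2.6, 0.2, 3.6]
grip_width: 0.438
```

```bash
python3 - <<'E'
from h import *;from cell import readout
s=readout.sense();go(s,[.5762,-.0887,.070],-15.8);print(s["grip_width"],s["wrist_force"],s["moment"])
E
```

```text
tcp [ 0.5764 -0.0887  0.0716] yaw -44.63 tilt 0.02 -> turn [-0.    -0.    -0.503] shift [-0.02 -0.02  0.16]
0.43838190012517864 [-2.60920427  0.21599187  3.64273056] [-0.0063544   0.61684025  0.0360837 ]
```

The button now pushes up with about 4 N, so the catch is freed and the grip is holding it. I open and lift off.

>>> {"api": "send_rows", "payload": {
  "plan": [
    [[0,0,0,0,0,0,1],[0,0,0,0,0,0,1],[0,0,0,0,0,0,1],[0,0,0,0,0,0,1],[0,0,0,0,0,0,1],[0,0,0,0,0,0,1],[0,0,0,0,0,0,1],[0,0,0,0,0,0,1]]
  ]
}}

```text
time_s: 9.78
tcp_pos: [0.5766, -0.0888, 0.0715]
tool_rot: [0.0, 0.923, 0.385, 0.0]
wrist_force: [-0.3, 0.9, -1.3]
grip_width: 0.945
```

>>> {"api": "send_rows", "payload": {
  "plan": [
    [[0,0,0,0,0,0,1],[0,0,0,0,0,-1,1],[0,0,0,0,0,-3,1],[0,0,0,0,0,-6,1],[0,0,0,0,0,-9,1],[0,0,-0.12,0,0,-12,1],[0,0,-0.24,0,0,-14,1],[0,0,-0.36,0,0,-14,1]]
  ]
}}

```text
time_s: 10.45
tcp_pos: [0.5794, -0.0896, 0.2178]
tool_rot: [0.002, 0.837, 0.546, 0.004]
wrist_force: [0.4, -0.8, 1.1]
grip_width: 1.002
```

```bash
python3 - <<'E'
from cell import snapshot
import cv2,numpy as np
d=snapshot("scene")["image"][...,::-1]
o=cv2.imread("pics/scene0.png");o=cv2.resize(o,(512,384),interpolation=cv2.INTER_AREA)
f=lambda a:cv2.resize(a[145:205,275:340],None,fx=6,fy=6,interpolation=cv2.INTER_CUBIC)
cv2.imwrite("pics/cmp2.png",np.hstack([f(o),f(d)]))
from h import *;from cell import readout
s=readout.sense();go(s,[.433,-.015,.2],-16);print(s["grip_width"])
E
```

```text
tcp [ 0.5783 -0.0893  0.2155] yaw -23.43 tilt 0.36 -> turn [ 0.006 -0.002 -0.13 ] shift [  1.03 -16.29   1.46]
0.9996352470094744
```

View pics/cmp2.png

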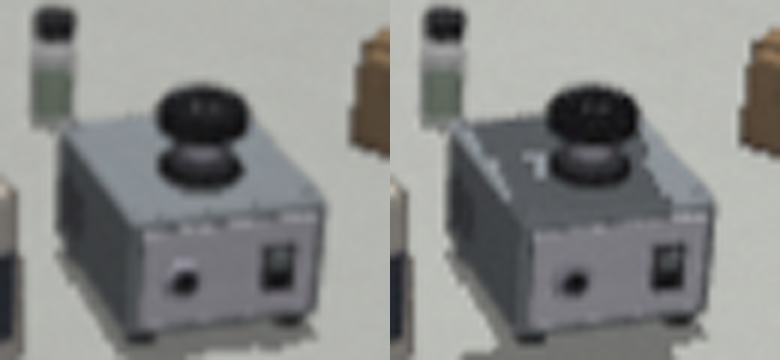

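The button is up again (top at row 84, as at the start). Now the rack.

>>> {"api": "send_rows", "payload": {
  "plan": [
    [[0,0,-0.03,1,-4,1.4,0.6],[0,0,-0.06,1,-8,1.4,0.6],[0,0,-0.1,1,-12,1.4,0.6],[0,0,-0.13,1,-16.2,1.4,0.6],[0,0,-0.13,1,-16.2,1.4,0.6],[0,0,-0.13,1,-16.2,1.4,0.6],[0,0,-0.13,1,-16.2,1.4,0.6],[0,0,-0.13,1,-16.2,1.4,0.6]]
  ]
}}

```text
time_s: 11.17
tcp_pos: [0.4338, -0.0143, 0.1979]
tool_rot: [0.0, 0.803, 0.596, 0.0]
wrist_force: [0.7, 0.8, -0.4]
grip_width: 0.608
```

```bash
python3 look.py w_rk; python3 - <<'E'
from h import *
import cv2
d=np.load("pics/w_rk.npz")["im"][...,::-1];cv2.imwrite("pics/w_rkc.png",cv2.resize(d[0:190,170:350],None,fx=3,fy=3,interpolation=cv2.INTER_CUBIC))
E
```

```text
tcp [ 0.4338 -0.0143  0.1979] 11.1667
```

View pics/w_rk.png

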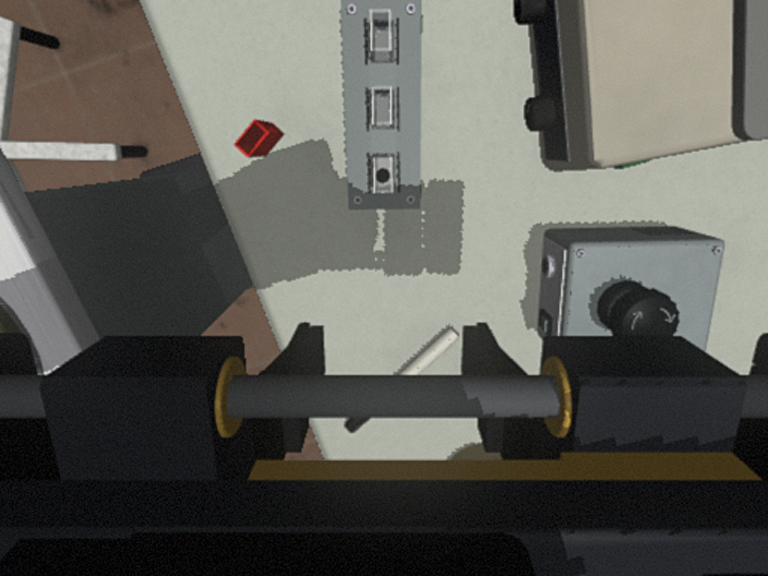

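View pics/w_rkc.png

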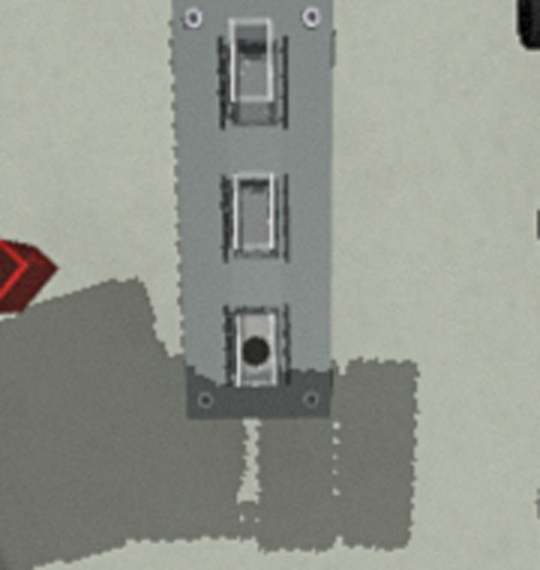

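The stoppered cell shows at crop (256,350), with its top outline x 235–277, y 312–385. It's the rack's near end; both open cells are above it.

```bash
python3 - <<'E'
from h import *
from cell import readout
c=load("w_rk");k=lambda u,v:(170+(u+.5)/3-.5,(v+.5)/3-.5)
print("stop",ray(c,*k(256,350),.068))
px=np.array([k(235,312),k(276.5,312),k(277,384),k(236,385)]);a,b=.00625,.01125
print(fit(c,[[-a,b,.059],[a,b,.059],[a,-b,.059],[-a,-b,.059]],px,[.445,.041,-.28]))
p=np.array([.4452,.041,-.279])
print(fit(c,[[-.026,-.068,.028],[.026,-.068,.028]],np.array([k(187,418),k(331,417)]),[.456,.082,-.28]))
s=readout.sense();go(s,[.4452,.041,.09],-16);go(s,[.4452,.041,.033],-16)
E
```

```text
stop [0.44381654 0.04235762 0.068     ]
(array([ 0.44365617,  0.04231502, -0.2867686 ]), [[0.4, 0.2], [0.4, 0.1], [0.4, 0.1], [0.5, 0.3]])
(array([ 0.45553251,  0.08235082, -0.28651269]), [[0.1, 0.0], [0.1, 0.0]])
tcp [ 0.4338 -0.0144  0.1978] yaw -16.76 tilt 0.06 -> turn [ 0.001  0.001 -0.013] shift [ 5.64 -0.52 10.77]
tcp [ 0.4338 -0.0144  0.1978] yaw -16.76 tilt 0.06 -> turn [ 0.001  0.001 -0.013] shift [ 5.64 -0.52 16.47]
```

```bash
python3 - <<'E'
from h import *
from cell import readout
s=readout.sense();go(s,[.4443,.042,.085],-16.3)
E
```

```text
tcp [ 0.4338 -0.0144  0.1978] yaw -16.76 tilt 0.06 -> turn [ 0.001  0.001 -0.008] shift [ 5.71 -0.63 11.27]
```

>>> {"api": "send_rows", "payload": {
  "plan": [
    [[0,0,-0.008,3,-0.6,3,0.5],[0,0,-0.008,5.7,-0.6,5,0.5],[0,0,-0.008,5.7,-0.6,8,0.5],[0,0,-0.008,5.7,-0.6,10,0.5],[0,0,-0.008,5.7,-0.6,11.2,0.5],[0,0,-0.008,5.7,-0.6,11.2,0.5],[0,0,-0.008,5.7,-0.6,11.2,0.5],[0,0,-0.008,5.7,-0.6,11.2,0.5]]
  ],
  "force": 10
}}

```text
time_s: 11.88
tcp_pos: [0.4445, 0.0424, 0.0863]
tool_rot: [0.001, 0.8, 0.6, 0.0]
wrist_force: [-0.7, 0.4, 1.1]
grip_width: 0.501
```

```bash
python3 look.py w_rk2; python3 - <<'E'
from h import *
from cell import readout
s=readout.sense();go(s,[.4443,.042,.0325],-16.3);print(s["grip_width"])
c=load("w_rk2");print(proj(c,place([.4440,.0422,-.285],[[-.00625,.01125,.059],[.00625,.01125,.059],[0,0,.068]]))*1.5)
E
```

```text
tcp [0.4445 0.0424 0.0863] 11.8833
tcp [0.4446 0.0426 0.0866] yaw -16.22 tilt 0.1 -> turn [ 0.002 -0.001  0.001] shift [-0.06 -0.02  5.41]
0.5033988621747874
[[378.65304894 296.20018948]
 [407.13807448 296.21617129]
 [392.90256807 327.91281553]]
```

View pics/w_rk2.png

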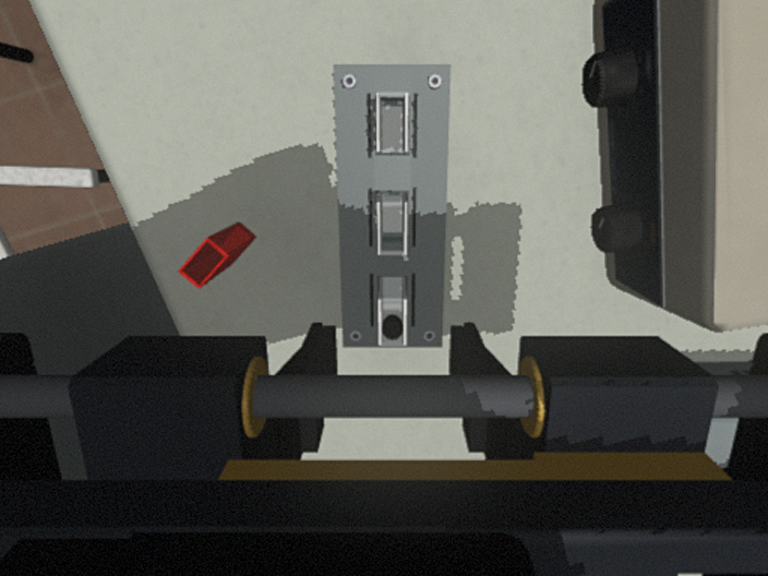

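The stopper is at (392,327), as predicted (393,328), midway between the fingers' inner edges (337 and 450). I descend.

>>> {"api": "send_rows", "payload": {
  "plan": [
    [[0,0,0,0,0,1,0.5],[0,0,0,0,0,2,0.5],[0,0,0,-0.05,0,3,0.5],[0,0,0,-0.05,0,4,0.5],[0,0,0,-0.05,0,4.8,0.5],[0,0,0,-0.05,0,5.3,0.5],[0,0,0,-0.05,0,5.3,0.5],[0,0,0,-0.05,0,5.3,0.5]]
  ]
}}

```text
time_s: 12.6
tcp_pos: [0.4429, 0.0422, 0.0322]
tool_rot: [-0.0, 0.799, 0.601, -0.0]
wrist_force: [0.0, -0.7, -0.2]
grip_width: 0.502
```

```bash
python3 - <<'E'
from h import *
from cell import readout
s=readout.sense();go(s,[.4443,.042,.0325],-16.3);print(s["grip_width"],s["wrist_force"])
E
```

```text
tcp [0.4429 0.0422 0.0322] yaw -16.16 tilt 0.04 -> turn [-0.     0.001  0.002] shift [ 0.02  0.13 -0.03]
0.5022188751349432 [ 0.02920099 -0.68808719 -0.20490146]
```

>>> {"api": "send_rows", "payload": {
  "plan": [
    [[0,0,0,0,0.13,0,0.4],[0,0,0,0,0.13,0,0.3],[0,0,0,0,0.13,0,0.2],[0,0,0,0,0.13,0,0.1],[0,0,0,0,0.13,0,0.05],[0,0,0,0,0.13,0,0.05],[0,0,0,0,0.13,0,0.05],[0,0,0,0,0.13,0,0.05]]
  ],
  "force": 10
}}

```text
time_s: 13.27
tcp_pos: [0.4444, 0.042, 0.0327]
tool_rot: [-0.0, 0.799, 0.601, 0.0]
wrist_force: [-0.5, -0.6, 1.0]
grip_width: 0.142
```

```bash
python3 - <<'E'
from h import *
from cell import readout
s=readout.sense();go(s,[.4443,.042,.0325],-16.3);print(s["grip_width"],s["wrist_force"],s["moment"])
E
```

```text
tcp [0.4444 0.042  0.0327] yaw -16.16 tilt 0.01 -> turn [ 0.    -0.     0.003] shift [-0.   -0.01  0.02]
0.14205269857495756 [-0.46634953 -0.57323718  0.96354748] [-0.08604256  0.11619717  0.01733558]
```

The width is 12.4 mm, so the cell is gripped. I lift straight up.

>>> {"api": "send_rows", "payload": {
  "plan": [
    [[0,0,0,0,0,0,0.05],[0,0,0,0,0,-0.4,0.05],[0,0,0,0,0,-1.2,0.05],[0,0,0,0,0,-2.4,0.05],[0,0,0,0,0,-4,0.05],[0,0,0,0,0,-6,0.05],[0,0,0,0,0,-9,0.05],[0,0,0,0,0,-12,0.05]]
  ]
}}

```text
time_s: 13.93
tcp_pos: [0.4437, 0.0415, 0.1539]
tool_rot: [-0.0, 0.8, 0.601, -0.0]
wrist_force: [0.5, 0.5, 0.3]
grip_width: 0.141
```

```bash
python3 look.py w_lift; python3 - <<'E'
from h import *
from cell import readout,snapshot
import cv2
s=readout.sense();go(s,[.597,.3442,.19],-16.3);print(s["grip_width"],s["wrist_force"])
d=snapshot("scene");cv2.imwrite("pics/s_lift.png",cv2.resize(d["image"][80:300,50:400,::-1],None,fx=2.2,fy=2.2))
E
```

```text
tcp [0.4437 0.0415 0.1539] 13.9333
tcp [0.4478 0.0423 0.1601] yaw -16.2 tilt 0.55 -> turn [ 0.008 -0.006  0.002] shift [33.17  5.92 -2.76]
0.1408876373407128 [ 3.77453592 -0.30033536  3.23490366]
```

View pics/w_lift.png

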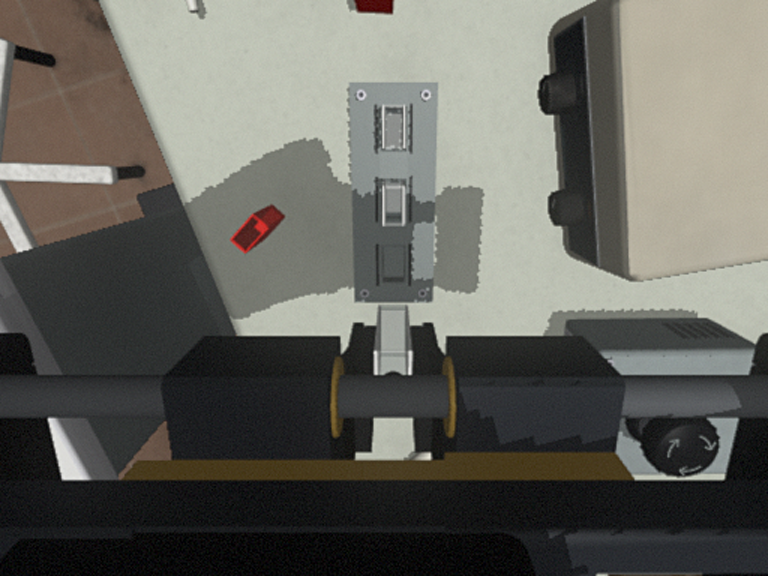

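View pics/s_lift.png

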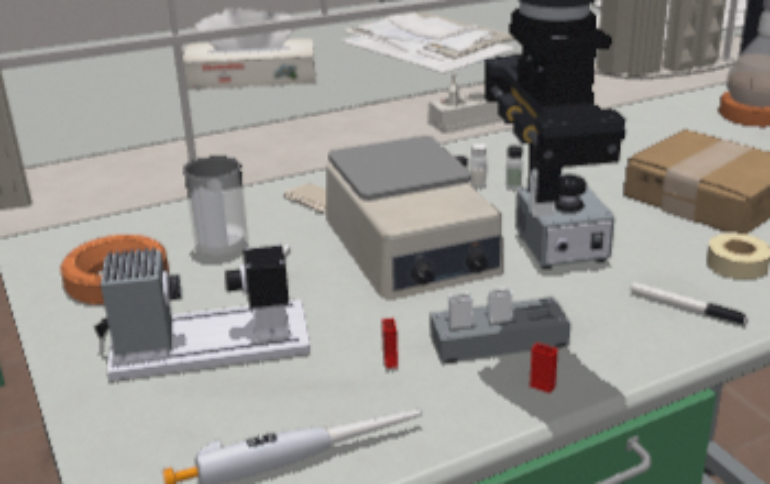

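The cell is held upright between the fingers at (393,340). Its well is empty at (394,263) and the two open cells are standing at (393,128) and (393,202). I carry it over the photometer.

>>> {"api": "send_rows", "payload": {
  "plan": [
    [[0,0,0,2,0.4,-2.4,0.05],[0,0,0,5.5,1,-3.5,0.05],[0,0,0,9,1.6,-3.5,0.05],[0,0,0,12.5,2.2,-3.5,0.05],[0,0,0,16,2.9,-3.5,0.05],[0,0,0,19,3.4,-3.5,0.05],[0,0,0,22,3.9,-3.5,0.05],[0,0,0,24,4.3,-3.5,0.05]]
  ]
}}

```text
time_s: 14.7
tcp_pos: [0.5525, 0.2639, 0.1869]
tool_rot: [-0.0, 0.799, 0.602, -0.0]
wrist_force: [0.5, -0.4, -0.7]
grip_width: 0.138
```

```bash
python3 - <<'E'
from h import *
from cell import readout
s=readout.sense();go(s,[.597,.3442,.19],-16.3);print(s["grip_width"],s["joint_pos"])
E
```

```text
tcp [0.5525 0.2639 0.1869] yaw -16.0 tilt 0.04 -> turn [-0.001 -0.     0.005] shift [ 8.94  2.07 -0.31]
0.1378936494110726 [-0.82329136  0.26844646  0.40146393  1.61306318 -0.10897632  1.28242306
 -0.6828399 ]
```

```bash
python3 look.py w_pho2; python3 - <<'E'
from h import *
import cv2
c=load("w_pho2")
p=[.597,.3444,-.281]
for L in([0,.022,.072],[0,-.022,.072],[-.045,-.098,.014],[.045,-.098,.014],[-.045,.098,.014],[.045,.098,.014]):print(L,proj(c,place(p,L))[0]*1.5)
E
```

```text
tcp [0.5525 0.2639 0.1869] 14.7
[0, 0.022, 0.072] [430.38612407  77.1761263 ]
[0, -0.022, 0.072] [428.61829488 157.92710631]
[-0.045, -0.098, 0.014] [361.09871372 259.72673764]
[0.045, -0.098, 0.014] [480.10796205 259.87081278]
[-0.045, 0.098, 0.014] [355.65056005 -38.29429055]
[0.045, 0.098, 0.014] [496.48523017 -38.1683781 ]
```

View pics/w_pho2.png

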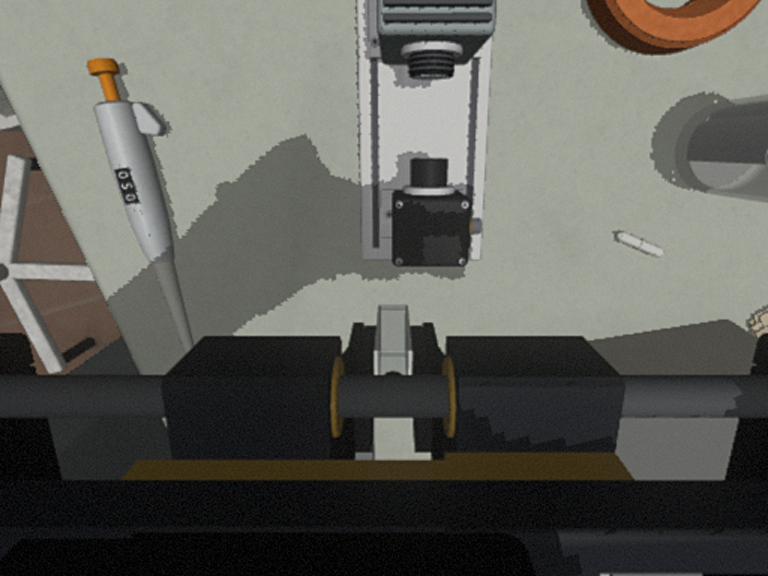

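Tube ends are at (431,78) and (429,158), within a pixel of the prediction. Now the cell's own place in the hand.

```bash
python3 - <<'E'
from h import *
from cell import readout
import cv2
dd=np.load("pics/w_pho2.npz");im=dd["im"][...,::-1]
cv2.imwrite("pics/w_cell.png",cv2.resize(im[195:270,225:300],None,fx=8,fy=8,interpolation=cv2.INTER_CUBIC))
s=readout.sense();Tt=toolT(s);c=load("w_pho2")
for y in(-.00625,.00625):
  for z in(.0187,-.0263):
    for x in (.01125,-.01125):
      P=Tt[:3,:3]@[x,y,z]+Tt[:3,3];u=proj(c,P)[0];print(x,y,z,u*1.5,(u-[225,195]+.5)*8)
E
```

```text
0.01125 -0.00625 0.0187 [378.22393495 293.49864525] [221.19431971   9.32610799]
-0.01125 -0.00625 0.0187 [378.88613846 342.94036182] [224.72607179 273.01526302]
0.01125 -0.00625 -0.0263 [373.90778425 336.70266134] [198.17484934 239.74752716]
-0.01125 -0.00625 -0.0263 [374.92793299 398.21966926] [203.61564262 567.83823605]
0.01125 0.00625 0.0187 [408.04654043 293.39222978] [380.24821564   8.75855882]
-0.01125 0.00625 0.0187 [407.7742077  342.84393585] [378.79577441 272.50099118]
0.01125 0.00625 -0.0263 [412.40726755 336.57303139] [403.50542696 239.0561674 ]
-0.01125 0.00625 -0.0263 [411.88403542 398.10582889] [400.71485556 567.23108743]
```

View pics/w_cell.png

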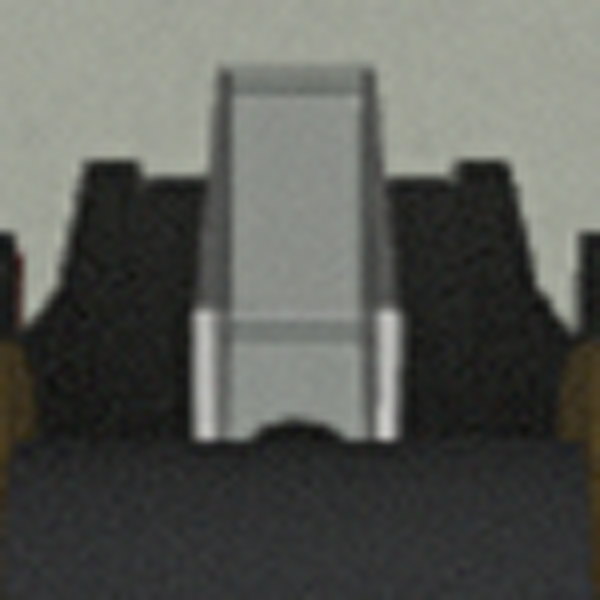

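```bash
python3 - <<'E'
from h import *
from cell import readout
s=readout.sense();Tt=toolT(s);c=load("w_pho2")
pr=lambda q:(proj(c,(Tt[:3,:3]@np.array(q).T).T+Tt[:3,3])-[225,195]+.5)*8
for z in(0,-.0187,-.037):print(z,pr([[.0095,-.00625,z],[.0095,.00625,z],[.0095,.02,z],[-.0095,.00625,z]]).round(0).tolist())
obs=np.array([[220,68],[375,68],[193,310],[403,310]])
b=.00625
def f(p,full=False):
    a=.01125;L=np.array([[a,-b,0],[a,b,0],[a,-b,-.045],[a,b,-.045]])
    return (pr(R.from_rotvec([0,p[2],0]).apply(L)+[p[0],0,p[1]])-obs).ravel()
r=least_squares(f,[0,.0187,0]);print(r.x,r.fun.round(1))
r=least_squares(lambda p:f([p[0],.0187,0]),[0]);print(r.x,r.fun.round(1))
r=least_squares(lambda p:f([p[0],p[1],0]),[0,0]);print(r.x,r.fun.round(1))
E
```

```text
0 [[213.0, 114.0], [388.0, 114.0], [581.0, 113.0], [387.0, 356.0]]
-0.0187 [[203.0, 217.0], [398.0, 217.0], [613.0, 216.0], [396.0, 483.0]]
-0.037 [[191.0, 344.0], [411.0, 343.0], [653.0, 342.0], [408.0, 637.0]]
[-0.0040191   0.01606896 -0.01128228] [ 0.9  0.3  6.  -0.3  4.4  0.3  1.7 -0.4]
[-0.00477077] [ 2.  -1.3  4.9 -1.9  6.4  1.6 -0.1  0.9]
[-0.00485559  0.01890003] [ 2.1 -1.2  4.8 -1.7  6.5  1.4 -0.2  0.8]
```

```bash
cat > cellfit.py <<'E'
from h import *
from cell import snapshot,readout
import sys
C=snapshot("wrist")["T_tool_cam"]
def run(n,obs):
    f0,cx,cy,T=load(n);c=(f0,cx,cy,C)
    pr=lambda q:(proj(c,np.array(q))-[225,195]+.5)*8
    b=.00625;a=.01125
    def f(p):
        L=np.array([[a,-b,0],[a,b,0],[a,-b,-.045],[a,b,-.045]])
        return (pr(R.from_rotvec([0,p[2],0]).apply(L)+[p[0],p[3],p[1]])-obs).ravel()
    r=least_squares(lambda p:f([p[0],.0187,0,0]),[0]);print(r.x,r.fun.round(1))
    r=least_squares(lambda p:f([p[0],p[1],0,p[2]]),[0,0,0]);print(r.x,r.fun.round(1))
    print(pr([[.0095,-.00625,0]]))
E
python3 - <<'E'
from cellfit import *
run("w_pho2",np.array([[220,68],[375,68],[193,310],[403,310]]))
s=readout.sense();go(s,[.597,.3445,.17],-16.2)
E
```

```text
[-0.00101352] [ 6.2 -1.2  9.5 -1.3 12.4  1.   6.4  0.9]
[-0.00106399  0.018821   -0.00059198] [-1.2 -1.1  1.9 -1.2  2.8  1.  -3.3  0.8]
[[218.90277094 163.22707679]]
tcp [0.5522 0.2648 0.1865] yaw -15.86 tilt 0.04 -> turn [-0.001 -0.     0.006] shift [8.89 2.13 1.65]
```

The earlier offset came from the arm still settling between the reading and the picture. With the reading taken at the picture, the cell sits 1 mm towards tool −x. I move above the gap.

>>> {"api": "send_rows", "payload": {
  "plan": [
    [[0,0,0.006,3,0.7,0,0.05],[0,0,0.006,6,1.4,0,0.05],[0,0,0.006,8,1.9,0.5,0.05],[0,0,0.006,9,2.1,1.0,0.05],[0,0,0.006,9,2.1,1.5,0.05],[0,0,0.006,9,2.1,1.6,0.05],[0,0,0.006,9,2.1,1.6,0.05],[0,0,0.006,9,2.1,1.6,0.05]]
  ]
}}

```text
time_s: 15.47
tcp_pos: [0.5977, 0.339, 0.172]
tool_rot: [0.0, 0.802, 0.597, -0.0]
wrist_force: [-0.2, -0.4, -0.9]
grip_width: 0.142
```

```bash
python3 look.py w_abv; python3 - <<'E'
from h import *
from cell import readout
s=readout.sense();go(s,[.5973,.3453,.0795],-16.2);print(s["grip_width"])
c=load("w_abv")
p=[.597,.3445,-.281]
for L in([0,.022,.072],[0,-.022,.072],[0,0,.072]):print(L,proj(c,place(p,L))[0]*1.5)
E
```

```text
tcp [0.5977 0.339  0.172 ] 15.4667
tcp [0.5978 0.3394 0.1723] yaw -16.61 tilt 0.03 -> turn [ 0.    -0.    -0.007] shift [ 0.55 -0.23  9.28]
0.14534632327437289
[0, 0.022, 0.072] [389.40868242 230.31011173]
[0, -0.022, 0.072] [390.26290611 301.86595788]
[0, 0, 0.072] [389.84526488 266.88136142]
```

View pics/w_abv.png

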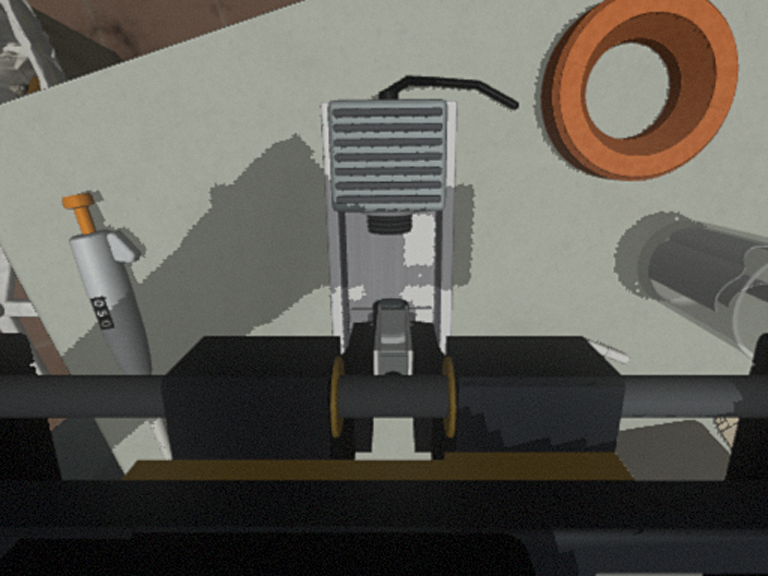

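The lamp tube end is at (390,232) and the detector end at (390,300), both as predicted. I correct sideways, then descend.

>>> {"api": "send_rows", "payload": {
  "plan": [
    [[0,0,-0.007,0.55,-0.2,0,0.05],[0,0,-0.007,0.55,-0.2,0.3,0.05],[0,0,-0.007,0.55,-0.2,0.8,0.05],[0,0,-0.007,0.55,-0.2,1.6,0.05],[0,0,-0.007,0.55,-0.2,2.4,0.05],[0,0,-0.007,0.55,-0.2,2.8,0.05],[0,0,-0.007,0.55,-0.2,3,0.05],[0,0,-0.007,0.55,-0.2,3,0.05]]
  ]
}}

```text
time_s: 16.18
tcp_pos: [0.5968, 0.3466, 0.1404]
tool_rot: [0.0, 0.799, 0.601, -0.001]
wrist_force: [-0.2, 0.5, 0.0]
grip_width: 0.143
```

```bash
python3 - <<'E'
from h import *
from cell import readout
s=readout.sense();go(s,[.5973,.3453,.0795],-16.2)
E
```

```text
tcp [0.5968 0.3466 0.1404] yaw -16.1 tilt 0.1 -> turn [-0.001  0.001  0.002] shift [-0.1   0.09  6.09]
```

>>> {"api": "send_rows", "payload": {
  "plan": [
    [[0,0,0,-0.1,0.1,0.5,0.05],[0,0,0,-0.1,0.1,1.2,0.05],[0,0,0,-0.1,0.1,2,0.05],[0,0,0,-0.1,0.1,2.8,0.05],[0,0,0,-0.1,0.1,3.6,0.05],[0,0,0,-0.1,0.1,4.4,0.05],[0,0,0,-0.1,0.1,4.8,0.05],[0,0,0,-0.1,0.1,5,0.05]]
  ]
}}

```text
time_s: 16.85
tcp_pos: [0.5974, 0.3454, 0.0902]
tool_rot: [-0.0, 0.799, 0.601, -0.001]
wrist_force: [-0.3, 0.4, 0.9]
grip_width: 0.144
```

```bash
python3 - <<'E'
from h import *
from cell import readout
s=readout.sense();go(s,[.5973,.3453,.0795],-16.2);print(s["wrist_force"])
E
```

```text
tcp [0.5974 0.3454 0.0902] yaw -16.09 tilt 0.1 -> turn [-0.001  0.001  0.002] shift [-0.01 -0.    1.07]
[-0.2643693   0.42378478  0.86331578]
```

>>> {"api": "send_rows", "payload": {
  "plan": [
    [[0,0,0,0,0,0.3,0.05],[0,0,0,0,0,0.6,0.05],[0,0,0,0,0,0.9,0.05],[0,0,0,0,0,1.05,0.05],[0,0,0,0,0,1.05,0.05],[0,0,0,0,0,1.05,0.05],[0,0,0,0,0,1.05,0.05],[0,0,0,0,0,1.05,0.05]]
  ]
}}

```text
time_s: 17.52
tcp_pos: [0.5982, 0.3458, 0.0814]
tool_rot: [0.0, 0.799, 0.601, 0.0]
wrist_force: [0.3, 0.6, -0.5]
grip_width: 0.14
```

```bash
python3 look.py w_fin; python3 - <<'E'
from h import *
from cell import readout,snapshot
import cv2
s=readout.sense();go(s,[.5973,.3453,.0795],-16.2);print(s["wrist_force"],s["grip_width"])
d=np.load("pics/w_fin.npz")["im"][...,::-1];cv2.imwrite("pics/w_finc.png",cv2.resize(d[110:260,200:325],None,fx=4,fy=4,interpolation=cv2.INTER_CUBIC))
d=snapshot("scene");cv2.imwrite("pics/s_fin.png",cv2.resize(d["image"][170:270,70:200,::-1],None,fx=6,fy=6,interpolation=cv2.INTER_CUBIC))
c=cam(d);p=[.597,.3445,-.281]
for q in([0,0,.0607],[0,0,.072],[0,0,.1057],[0,.022,.072],[0,-.022,.072],[0,.01125,.072],[0,-.01125,.072]):print(q,((proj(c,place(p,q))[0]-[70,170]+.5)*6).round())
c=load("w_fin")
for q in([0,.022,.0845],[0,-.022,.083],[0,.01125,.0607],[0,.01125,.1057]):print(q,((proj(c,place(p,q))[0]-[200,110]+.5)*4).round())
E
```

```text
tcp [0.5982 0.3458 0.0814] 17.5167
tcp [0.5982 0.3458 0.0814] yaw -16.1 tilt 0.03 -> turn [ 0.    -0.     0.002] shift [-0.07 -0.07  0.19]
[-0.4441508   0.46970775  0.06527296] 0.1436938012673754
[0, 0, 0.0607] [435. 263.]
[0, 0, 0.072] [431. 237.]
[0, 0, 0.1057] [420. 156.]
[0, 0.022, 0.072] [369. 244.]
[0, -0.022, 0.072] [493. 229.]
[0, 0.01125, 0.072] [400. 240.]
[0, -0.01125, 0.072] [463. 233.]
[0, 0.022, 0.0845] [248. 356.]
[0, -0.022, 0.083] [248. 632.]
[0, 0.01125, 0.0607] [248. 372.]
[0, 0.01125, 0.1057] [248. 492.]
```

View pics/w_finc.png

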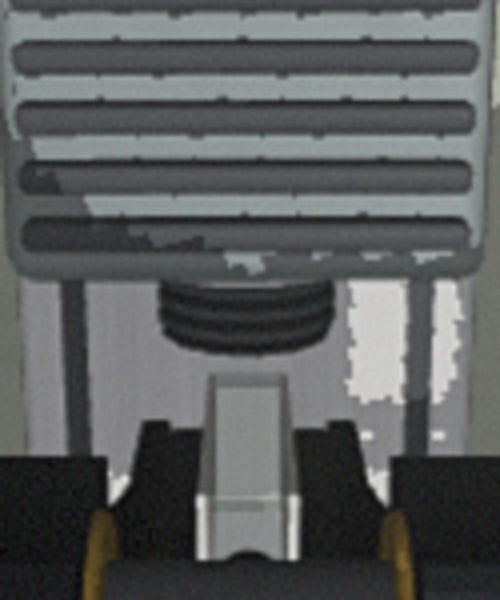

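View pics/s_fin.png

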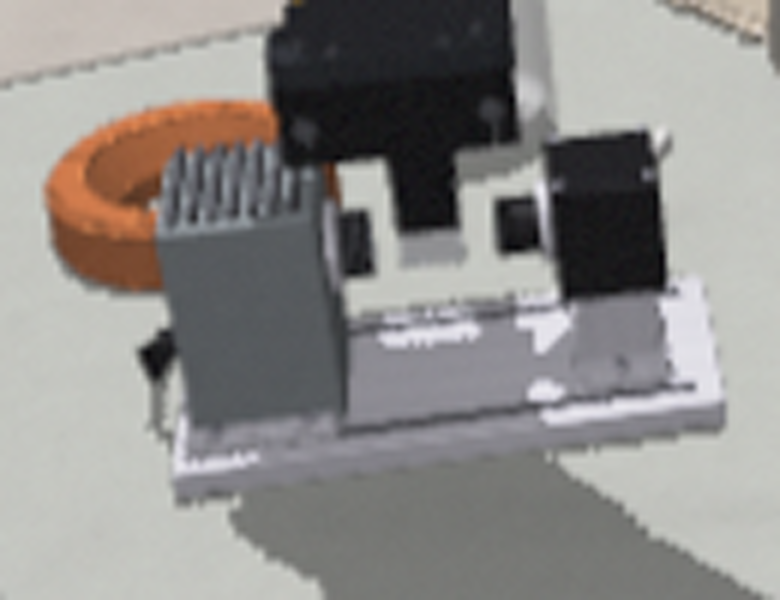

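The cell hangs midway (scene crop columns 398–467 between tube ends 373 and 497; beam at row 233, cell bottom at row 265). I make a small correction and settle.

>>> {"api": "send_rows", "payload": {
  "plan": [
    [[0,0,0,-0.06,-0.07,0.15,0.05],[0,0,0,-0.06,-0.07,0.15,0.05],[0,0,0,-0.06,-0.07,0.15,0.05],[0,0,0,-0.06,-0.07,0.15,0.05],[0,0,0,-0.06,-0.07,0.15,0.05],[0,0,0,-0.06,-0.07,0.15,0.05],[0,0,0,-0.06,-0.07,0.15,0.05],[0,0,0,-0.06,-0.07,0.15,0.05]]
  ]
}}

```text
time_s: 18.28
tcp_pos: [0.5972, 0.3453, 0.0796]
tool_rot: [0.0, 0.799, 0.601, 0.0]
wrist_force: [0.8, 0.5, -0.5]
grip_width: 0.141
```

>>> {"api": "send_rows", "payload": {
  "plan": [
    [[0,0,0,0,0,0,0.05],[0,0,0,0,0,0,0.05],[0,0,0,0,0,0,0.05],[0,0,0,0,0,0,0.05],[0,0,0,0,0,0,0.05],[0,0,0,0,0,0,0.05],[0,0,0,0,0,0,0.05],[0,0,0,0,0,0,0.05]]
  ]
}}

```text
time_s: 18.95
tcp_pos: [0.5972, 0.3453, 0.0796]
tool_rot: [0.0, 0.799, 0.601, 0.0]
wrist_force: [0.4, -0.1, 0.2]
grip_width: 0.144
```

```bash
python3 - <<'E'
from h import *
from cell import readout,snapshot
import cv2
s=readout.sense();go(s,[.5973,.3453,.0795],-16.2);print(s["wrist_force"],s["grip_width"],np.abs(s["qvel"]).max(),s["time_s"])
d=snapshot("scene");cv2.imwrite("pics/s_fin2.png",cv2.resize(d["image"][140:270,70:330,::-1],None,fx=3,fy=3,interpolation=cv2.INTER_CUBIC))
E
```

```text
tcp [0.5972 0.3453 0.0796] yaw -16.1 tilt 0.01 -> turn [ 0.    -0.     0.002] shift [0.   0.01 0.01]
[ 0.4070214  -0.13825166  0.23222658] 0.14434566093240825 0.0029959648965626347 18.95
```

View pics/s_fin2.png

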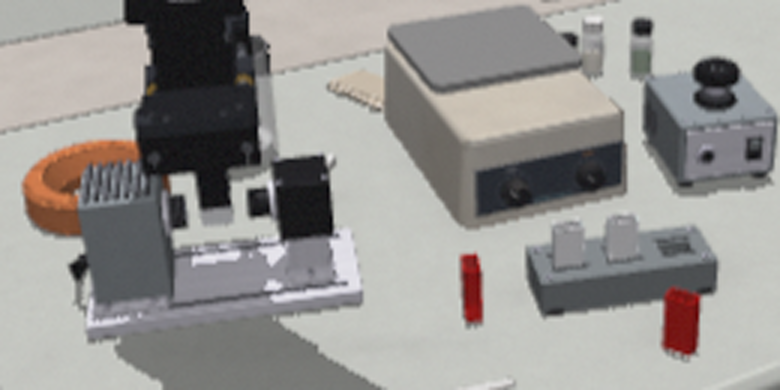

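The cell is still and centred between the tubes (216,212). Both open cells stand in the rack (568,240; 622,235) and the button is up (716,72). I hand it in.

```bash
python3 -c "
from cell import job,readout
print(job.hand_in());print(readout.sense()['time_s'])"
```

```text
the job is handed in; nothing more can be done
None
the job is handed in; nothing more can be done
```

I've handed the job in, at about 19 s on the robot's clock. No verdict was reported.

- **Lamp stop:** I pushed the button down to its hard stop (24 N), and pictures showed it stayed locked down. I then gripped the cap, turned it about 0.9 rad clockwise and let go. It was back at its starting height in the scene picture.
- **Reference cell:** I took the stoppered cell by its two frosted faces with 10 N; the grip width was 12.4 mm. It is now held in the light path, within about 1 mm of midway between the tubes by my estimate. The beam crosses roughly 11 mm above its underside.
- **Last checks:** the arm was at rest, the tool tilt was 0.01°, and the wrist force was near zero, so nothing suggested contact with the lamp or detector. Both open cells were still standing in the rack, and the red look-alikes were not touched.
- **Disagreements:**
  - One check showed the cell 5 mm off in the hand. This was my mistake: I read the pose after the arm had moved on from the picture. Done properly it gave 1 mm, which I corrected for.
  - The top and wrist cameras differed by about 2.5 mm on the photometer's position. I used the wrist value, which a later wrist picture confirmed to within a pixel.

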